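# Load a test cassette and index the analyser carousel

## Robot

A 7-joint arm with a two-finger parallel gripper is mounted at the origin on the work surface. World frame = base frame: x ahead of the robot, y to its left, z up, the work surface at z = 0. Lengths are in m, angles in rad, forces in N, time in s.
With the tool pointing down it reaches from about 0.35 to 0.9 m from the base axis. Payload 8.1 kg.
Tool frame: the origin (TCP) lies midway between the tips of the shut fingers; the grasp point (between the pads) lies 19 mm behind it; z points along the fingers, y is the line along which they close (so a half turn about z gives the same grasp; the last joint's range is limited). The gripper opens to 92 mm and grips with 3 to 60 N. Pads are 19 mm wide; open, the fingers measure 130 mm over their backs; the gripper's body (75 mm by 190 mm) begins 47 mm behind the grasp point.
Start: joints at [1.082, 0.434, 0.025, 1.573, -0.012, 1.134, -0.075], TCP at [0.235, -0.579, 0.227] pointing down, gripper open.
Joint ranges: [-2.62, 2.62], [-0.44, 2.09], [-1.27, 1.32], [0.08, 2.57], [-1.32, 4.46], [0.12, 2], [-2.74, 2.74]. Speed limits (rad/s): [2.22, 2.22, 3.01, 3.01, 3.14, 3.14, 3.14].

## Interface

Orientations are given as a rotation vector (axis times angle).
In Python, from cell import observe, cams, job gives the robot as it stands. The module is installed in compiled form; this text tells all that it offers.
- The arm moves only by the tool step_arm, never from a script. Its argument "steps" is a list of rows, each a list of 6 numbers: the shift along the world's x, y, z in mm, then the turn, a rotation vector about the world's x, y, z in rad. In form: [[dx, dy, dz, rx, ry, rz], ...]. A call has 1 to 20 rows; each row shifts and turns the commanded pose from where the row before left it; what a row does not reach is not made up. A row lasts 1/12 s, in which the tool goes at most 41.7 mm and 7.16 degrees, less where a joint would pass 70% of its speed; a pose out of reach is approached as far as the arm can. A call with a gripper value outside its range is refused whole. "gripper" is the opening, from 0 (shut) to 1 (fully open), set as the call begins (left out, the last holds). The fingers move at their own pace and stop on an object; "force" is the grip in N (left out, the last holds). Time passes only in rows, so rows that do not move let the fingers close. It gives the time, the measured TCP pose, the force, the opening and the grip force at its end, in the units of the state.
- observe(): the state, without advancing time (a new reading comes with each control period).
- cams.get_image(name): name is "scene" or "top"; returns the picture (420x560x3 uint8, red, green, blue); there is no depth.
- cams.get_calibration(name): a dict with "fov_y" (degrees; the focal length in pixels is half the picture's height over the tangent of half this angle, whatever the lens; pixels are square), "cx", "cy" (the principal point, pixels), "world_to_cam" (4x4, takes a point from world to camera coordinates). Camera axes: x right, y up, looking along -z (the intrinsics and any distortion apply to the point x, -y, -z); pixel columns grow to the right and rows downward; lengths in m; the calibration is good to about 2 mm. A picture is of the moment at which its call begins. get_calibration takes no time and is no camera call.
- job.sign_off(): hands the job in; it is judged then, once.
The state is a dict: "clock": time; "joints": joint angles; "dq": joint speeds; "joint_efforts": joint torques, N m; "position": TCP position; "ee_rot": TCP orientation; "force": force on the tool from outside, world axes, zero at the start; "ft_torque": the same for the moment, N m; "width": opening from 0.0 (shut) to 1.0 (fully open); "gripper_force": force on a finger pad.
Only numpy, scipy, OpenCV 4.12 (cv2) and the standard library are available. Lean on these libraries where they do the work, as an engineer would, in place of code of your own. Each camera call takes 0.05 s, during which the arm holds its last target. There are 200 camera calls.

## Task

Take the cassette with the plain rectangular head out of the stand and push it fully home in the empty slot at the front of the analyser's sloping carousel. Then turn the carousel one place clockwise, seen from above, so that it clicks in with that cassette under the reader head. Leave the other two cassettes in the stand and do not push the other things on the desk about.

Things in the scene. Friction and masses are not known exactly. Their poses are not given: they have to be found in the camera images.
- analyser: Fixed white desktop analyser, 270 x 284 mm. Origin on the desk under the middle of the carousel; x from its low front to its high back, z up. Its deck slopes up at 25 degrees towards +x and is 95 mm high above the origin, so the carousel's axis leans 25 degrees from vertical towards the analyser's front (-x). Used cassettes fill the other five places (fixed; heads 28 mm above their blocks).
- reader (a point): Middle of the underside of the fixed grey reader head, over the place next to the front one, 60 degrees clockwise seen from above (analyser's +y side), 76 mm off the deck. Axes as analyser. The head is 28 mm high, 36 mm wide, reaches from 65 to 115 mm from the carousel's axis, with a bracket outside the disc. Heads of seated cassettes pass 10 mm below it.
- carousel (a joint): Turn of the carousel, rad, growing clockwise seen from above. 0 = the empty slot at the front (lowest point); detents every 1.047 rad (60 degrees). It clicks: 0.09 N m at most holds it in a detent, and within 0.5 rad of a detent it is drawn into it.
- slot (a point): Centre of the mouth of the empty slot, on the carousel and turning with it, 78 mm from the axis, 38 mm above the deck. z is the carousel's axis, up out of the slot; x runs along the slot's 27 mm length (radial; +x towards the axis), y across its 9 mm width. 30 mm deep; the shoulder lands on the flat aluminium block (46 x 26 mm) around the mouth.
- turn_grip (a point): Middle of the black bar on the carousel's hub by which it is turned: bar 56 (x) x 14 (y) x 30 mm (z), on the carousel's axis, its top 92 mm and its underside 62 mm above the deck, on a hub 42 mm across. Axes as for slot: x along the bar, z along the carousel's axis, turning with the carousel.
- stand: Fixed grey stand, 176 (x) x 66 (y) mm foot, 36 mm high, with three slots in a row along its x axis at 58 mm pitch, the middle one at its origin (underside centre). Which cassette stands in which slot varies.
- cassette: The test cassette to load, loose, white, 30 g, upright in the stand. Origin at the tip of its blade; z up along it, x along its width, y through its thickness; the same turned half round. Blade 24 x 6 x 28 mm long with a slimmer last 7 mm (18 x 3.5 mm); above it a rectangular head 34 (x) x 14 (y) x 28 mm (z), from z = 28 to 56 mm.
- cassette_shoulder (a point): Point on the cassette's middle line at the underside of the head, 28 mm above the blade tip. Axes as cassette. Coincides with slot when fully home.
- round_cassette: Bystander in the stand: same blade, but a round disc head 34 mm across, 14 mm thick. Origin at the blade tip.
- stepped_cassette: Bystander in the stand: same blade, head a low 34 x 14 x 8 mm step with a narrow 12 x 12 x 22 mm post on it. Origin at the blade tip.
- sanitiser: Bystander: clear pump bottle, 56 mm across, 162 mm high, origin under its centre.
- sample_pot: Bystander: small lidded pot, 40 mm across, 55 mm high, origin under its centre.
- mug: Bystander: white mug, 80 mm across, 92 mm high, origin under its centre.
- stapler: Bystander: black stapler, 130 x 36 x 44 mm, origin under its centre.
- thermometer: Bystander: white hand thermometer lying down, about 130 x 34 x 28 mm, origin under its handle.
There are look-alikes about, which are no part of the job. What is shaped like the cassette but black or green is not meant.

How it is judged:
By the outcome, as a careful person would: the job done as asked, in the order asked, and still so for the second after the job is handed in, with the robot touching nothing.
It also fails if it takes over 64 s, if anything falls off the work surface, if the arm or the gripper's body presses on something with over 40 N, if the wrist force passes 120 N, or if a joint passes its speed limit or range.

## Working session

There is one attempt and no reset: what is moved stays moved. The work goes in short steps, Python scripts to look and compute and a tool call to move; the robot and the scene stay as the last step left them, time stands still between calls to the robot, and variables do not carry over. Pictures are saved under pics/ and viewed, at most 10 in all, crops included, and the job is handed in when it is done.

Besides the shell and the picture viewer there is one more tool, called after ">>>" by a JSON object that holds its "op" and its "data". step_arm: Moves the arm, as the interface text tells. Its arguments: {"type":"object","properties":{"steps":{"type":"array","items":{"type":"array","items":{"type":"number"}}},"gripper":{"type":"number"},"force":{"type":"number"}},"required":["steps"]}

```bash
mkdir -p pics; ls; python3 - <<'E'
from cell import observe,cams,job
import cv2,numpy as np
for n in ["scene","top"]:
    im=cams.get_image(n); cv2.imwrite(f"pics/{n}0.png",im[:,:,::-1])
    c=cams.get_calibration(n); print(n,{k:(np.round(v,4).tolist()) for k,v in c.items() if not isinstance(v,str)}, [ (k,v) for k,v in c.items() if isinstance(v,str)])
print(observe())
E
```

```text
pics
scene {'fov_y': 44.8508, 'cx': 285.8838, 'cy': 217.1469, 'world_to_cam': [[-0.7089, 0.7052, -0.0136, 0.4017], [-0.4287, -0.4154, 0.8023, 0.1135], [0.5601, 0.5746, 0.5968, -1.8705], [0.0, 0.0, 0.0, 1.0]]} []
top {'fov_y': 50.2041, 'cx': 276.6244, 'cy': 207.3944, 'world_to_cam': [[-0.0153, -0.9998, -0.0147, 0.0162], [0.9875, -0.0174, 0.1566, -0.5744], [-0.1569, -0.0121, 0.9875, -1.5306], [0.0, 0.0, 0.0, 1.0]]} []
{'clock': 0.1, 'joints': array([ 1.08240496,  0.43518352,  0.02496746,  1.57398979, -0.01159371,
        1.13396148, -0.07509257]), 'dq': array([-2.03220869e-04, -5.57433589e-04,  9.62139352e-04, -2.16113501e-03,
        3.64370881e-04, -2.00522414e-04, -2.22435943e-05]), 'joint_efforts': array([ 2.88040021e-03, -6.69129610e+01,  9.87882838e-01, -3.15147972e+01,
       -6.05227333e-02,  3.72458319e-02,  7.19255218e-05]), 'position': array([ 0.23497138, -0.57867557,  0.2260109 ]), 'ee_rot': array([-3.08202712e+00, -6.01909078e-01,  6.21199187e-04]), 'force': array([ 0.36499037, -1.02024297, -0.80466205]), 'ft_torque': array([ 0.04444287, -0.04992671,  0.02410709]), 'gripper_force': 0.0, 'width': 0.9998426721634488}
```

View pics/scene0.png

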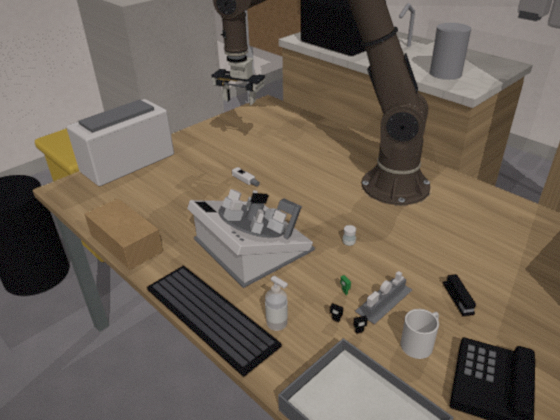

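View pics/top0.png

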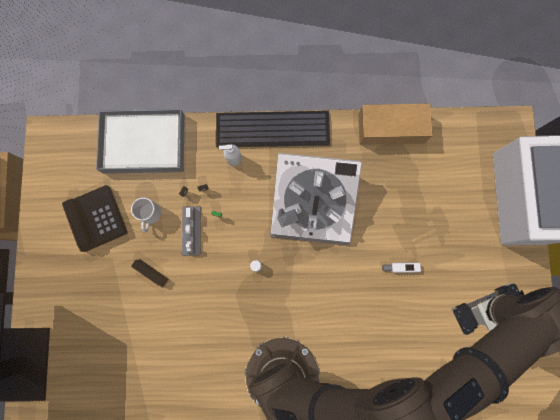

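The views show the analyser at about top(317,198), with its empty slot towards the robot near (311,228). The stand is at top(191,230), along the image's vertical. Next I'll enlarge the two areas.

```bash
python3 - <<'E'
import cv2,numpy as np
t=cv2.imread("pics/top0.png"); s=cv2.imread("pics/scene0.png")
def up(im,x0,y0,x1,y1,w,h): return cv2.resize(im[y0:y1,x0:x1],(w,h),interpolation=cv2.INTER_CUBIC)
a=up(t,262,145,372,255,400,400) ; b=up(t,165,195,235,265,400,400)
cv2.imwrite("pics/c1.png",np.hstack([a,b]))
a=up(s,180,180,320,285,400,300); b=up(s,320,260,420,335,400,300)
cv2.imwrite("pics/c2.png",np.hstack([a,b]))
E
```

```text
(no output)
```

View pics/c1.png

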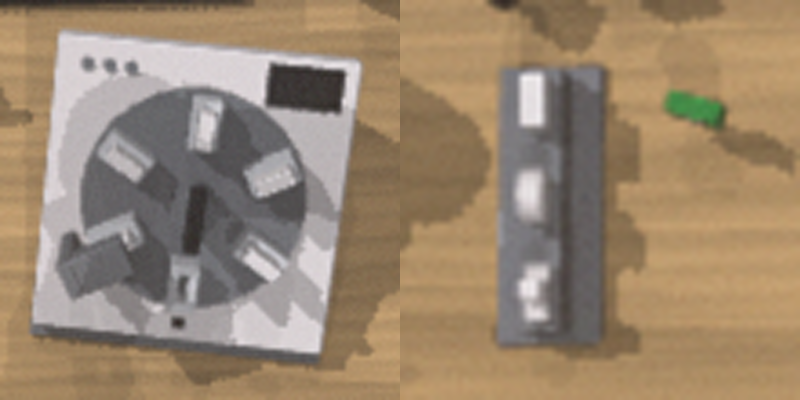

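View pics/c2.png

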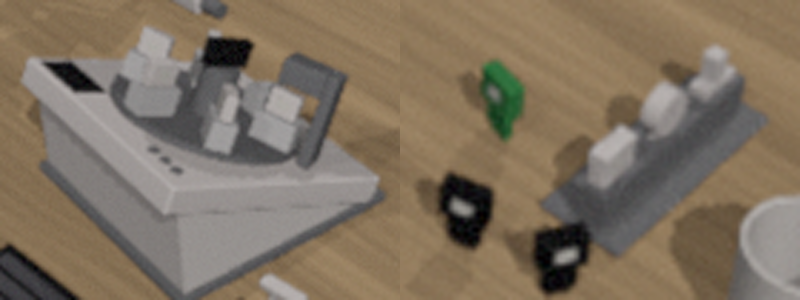

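The crops show the rectangular-headed cassette at the far (+x) end of the stand, at about top(188,212), with its width along the stand. The empty slot's mouth is at about top(312,223) and the black turn bar at about top(316,205).

```bash
cat > h.py <<'E'
import numpy as np,cv2
from cell import observe,cams,job
from scipy.spatial.transform import Rotation as R
C={n:cams.get_calibration(n) for n in("scene","top")}
def ray(n,u,v):
    c=C[n];f=210/np.tan(np.radians(c["fov_y"]/2));W=np.array(c["world_to_cam"])
    d=np.array([(u-c["cx"])/f,-(v-c["cy"])/f,-1]);Rm=W[:3,:3]
    return -Rm.T@W[:3,3],Rm.T@d
def cast(n,u,v,z):
    o,d=ray(n,u,v);return o+d*(z-o[2])/d[2]
def proj(n,P):
    c=C[n];f=210/np.tan(np.radians(c["fov_y"]/2));W=np.array(c["world_to_cam"])
    q=W[:3,:3]@np.asarray(P)+W[:3,3];return np.array([c["cx"]+f*q[0]/-q[2],c["cy"]-f*q[1]/-q[2]])
def tri(a,b):
    A=[];B=[]
    for n,p in(("top",a),("scene",b)):
        o,d=ray(n,*p);d/=np.linalg.norm(d);M=np.eye(3)-np.outer(d,d);A.append(M);B.append(M@o)
    x=np.linalg.lstsq(np.vstack(A),np.hstack(B),rcond=None)[0]
    return x
E
python3 - <<'E'
from h import *
t=cv2.imread("pics/top0.png");s=cv2.imread("pics/scene0.png")
print("cam",ray("top",0,0)[0],ray("scene",0,0)[0])
def rects(im,lo,hi,box,name,mn=8):
    x0,y0,x1,y1=box;c=im[y0:y1,x0:x1]
    k=4;c=cv2.resize(c,None,fx=k,fy=k,interpolation=cv2.INTER_CUBIC)
    m=cv2.inRange(c,lo,hi);cs,_=cv2.findContours(m,cv2.RETR_EXTERNAL,cv2.CHAIN_APPROX_NONE)
    for q in cs:
        if cv2.contourArea(q)<mn*k*k: continue
        b=cv2.boxPoints(cv2.minAreaRect(q));M=cv2.moments(q)
        f=lambda p:np.round((np.array(p)+.5)/k-.5+[x0,y0],1).tolist()
        print(name,"A",cv2.contourArea(q)/k/k,"cen",f([M["m10"]/M["m00"],M["m01"]/M["m00"]]),"box",f(b))
rects(t,(150,150,150),(255,255,255),(180,200,205,260),"heads top")
rects(s,(150,150,150),(255,255,255),(355,262,412,315),"heads scene")
rects(t,(0,0,0),(60,60,60),(305,185,325,222),"bar top")
rects(s,(0,0,0),(45,45,45),(240,185,275,212),"bar scene")
rects(t,(140,140,140),(255,255,255),(262,145,372,255),"deck top",50)
g=cv2.cvtColor(t,cv2.COLOR_BGR2GRAY)
print(g[212:242,304:322])
h=cv2.cvtColor(t,cv2.COLOR_BGR2HSV)
x=cv2.inRange(h,(0,0,30),(180,70,140))
x[:200]=0;x[262:]=0;x[:,:175]=0;x[:,210:]=0
cs,_=cv2.findContours(x,cv2.RETR_EXTERNAL,cv2.CHAIN_APPROX_NONE)
q=max(cs,key=cv2.contourArea);print("stand",cv2.boxPoints(cv2.minAreaRect(q)),cv2.contourArea(q))
E
```

```text
cam [ 0.32740876 -0.01231632  1.60173882] [1.38111522 0.83863984 1.03070113]
heads top A 37.15625 cen [187.8, 245.6] box [[184.9, 250.8], [185.2, 240.7], [190.7, 240.9], [190.3, 251.0]]
heads top A 34.65625 cen [187.1, 228.4] box [[184.6, 232.6], [184.6, 224.1], [189.4, 224.1], [189.4, 232.6]]
heads top A 40.34375 cen [187.6, 211.9] box [[185.4, 207.1], [189.9, 207.1], [189.9, 216.6], [185.4, 216.6]]
heads scene A 45.125 cen [372.9, 295.8] box [[367.2, 297.4], [375.0, 290.1], [378.5, 293.8], [370.7, 301.2]]
heads scene A 38.375 cen [384.8, 284.6] box [[379.7, 286.3], [385.5, 279.5], [389.5, 282.9], [383.7, 289.7]]
heads scene A 8.21875 cen [395.2, 280.8] box [[392.7, 281.2], [393.4, 278.9], [398.1, 280.3], [397.4, 282.7]]
heads scene A 10.25 cen [398.5, 273.0] box [[395.9, 273.4], [397.3, 270.6], [401.2, 272.5], [399.8, 275.3]]
bar top A 60.375 cen [315.3, 204.8] box [[312.0, 213.6], [314.3, 195.9], [318.6, 196.5], [316.2, 214.1]]
bar scene A 132.4375 cen [258.8, 198.1] box [[250.5, 202.6], [251.0, 193.0], [267.5, 193.9], [267.0, 203.4]]
deck top A 998.625 cen [333.7, 226.5] box [[29
[... 2110 characters left out ...]
1 163 160 161 162 159 159 165 163]
 [165 168 171 167 160  95  69  64 100 149 160 158 160 163 159 161 159 162]
 [167 167 169 167 162 140 128 113 133 155 163 162 162 162 162 162 163 165]
 [165 165 171 170 163 161 159 164 160 162 161 159 162 160 160 162 168 169]
 [137 163 158 158 155 155 154 159 159 158 160 160 164 163 161 160 171 172]
 [ 94  97  95 100  99 101 106 113 123 129 134 145 152 154 156 157 162 164]
 [ 87  89  90  82  92  91  87  92  92  93  95  99  94 101  99 105 114 129]
 [ 88  92  92  93  95  92  93  90  92  87  91  86  84  90  91  90  92  92]
 [115 112 112 116 110  97  91  91  96  88  91  93  93  90  91  93  91  89]]
stand [[182. 206.]
 [200. 206.]
 [200. 255.]
 [182. 255.]] 762.0
```

```bash
python3 - <<'E'
from h import *
t=cv2.imread("pics/top0.png");g=cv2.cvtColor(t,cv2.COLOR_BGR2GRAY).astype(float);g2=cv2.cvtColor(t,cv2.COLOR_BGR2HSV)[:,:,1].astype(float)
def sub(p,lvl,d): # first crossing
    for i in range(len(p)-1):
        if (p[i]-lvl)*(p[i+1]-lvl)<=0 and p[i]!=p[i+1] and np.sign(p[i+1]-p[i])==d: return i+(lvl-p[i])/(p[i+1]-p[i])
front=[(u,228+sub(g[228:250,u],125,-1)) for u in list(range(276,304,2))+list(range(320,348,3)) if sub(g[228:250,u],125,-1)]
back=[(u,145+sub(g2[145:170,u],50,-1)) for u in range(284,356,4) if sub(g2[145:170,u],50,-1)]
left=[(262+sub(g2[v,262:300],50,-1),v) for v in range(165,225,5) if sub(g2[v,262:300],50,-1)]
right=[(340+sub(g2[v,340:375],50,1),v) for v in range(170,232,5) if sub(g2[v,340:375],50,1)]
fl=lambda L:cv2.fitLine(np.array(L,np.float32),cv2.DIST_HUBER,0,.01,.01).ravel()
L={k:fl(v) for k,v in dict(front=front,back=back,left=left,right=right).items()}
def X(a,b):
    s=np.linalg.solve(np.array([[a[0],-b[0]],[a[1],-b[1]]]),b[2:]-a[2:]);return a[2:]+s[0]*a[:2]
cor={a+b:X(L[a],L[b]) for a in("front","back") for b in("left","right")}
print({k:np.round(v,1).tolist() for k,v in cor.items()})
for e in("front","back"):
    p,q=cast("top",*cor[e+"left"],.05),cast("top",*cor[e+"right"],.05);d=p-q
    print(e,"yaw",np.degrees(np.arctan2(-d[0],d[1])),[ (z,round(float(np.linalg.norm(cast('top',*cor[e+'left'],z)-cast('top',*cor[e+'right'],z))),4)) for z in(.03,.05,.1,.15)])
print("bar c",cast("top",315.3,204.8,.178),"tri",tri((315.3,204.8),(258.8,197)))
a=cast("top",(312+316.2)/2,213.85,.1666);b=cast("top",(314.3+318.6)/2,196.2,.190);print("bar ends",a,b,np.degrees(np.arctan2(*(b-a)[[1,0]])),np.linalg.norm(b-a))
for p in((312,223.3),(312.5,222.)):print("mouth",cast("top",*p,.0965))
print("bolt",cast("top",310.5,233,.09))
for nm,p,q in(("rect",(187.6,211.9),(372.9,295.8)),("round",(187.1,228.4),(384.8,284.6))):
    print(nm,cast("top",*p,.064),tri(p,q),[proj("scene",cast("top",*p,z)) for z in(.054,.064)])
for p in((182,206),(200,206),(200,255),(182,255)):print("stand",cast("top",*p,.0))
E
```

```text
{'frontleft': [270.1000061035156, 233.39999389648438], 'frontright': [349.8999938964844, 242.1999969482422], 'backleft': [277.79998779296875, 152.39999389648438], 'backright': [361.6000061035156, 160.6999969482422]}
front yaw -7.272609124805367 [(0.03, 0.2812), (0.05, 0.2776), (0.1, 0.2687), (0.15, 0.2597)]
back yaw -6.946693864586372 [(0.03, 0.3033), (0.05, 0.2995), (0.1, 0.2898), (0.15, 0.2802)]
bar c [ 0.55980435 -0.119368    0.178     ] tri [ 0.56026722 -0.11922243  0.17145824]
bar ends [ 0.53211487 -0.11550146  0.1666    ] [ 0.58563895 -0.12293953  0.19      ] -7.911539138707269 0.058887287139938245
mouth [ 0.51000679 -0.11254442  0.0965    ]
mouth [ 0.51439906 -0.11435392  0.0965    ]
bolt [ 0.47787691 -0.10700087  0.09      ]
rect [0.56123438 0.31638596 0.064     ] [0.56039808 0.31716966 0.06488819] [array([371.93818283, 299.43910707]), array([371.97307468, 296.03685585])]
round [0.50355727 0.31720073 0.064     ] [0.50383652 0.31624285 0.06549047] [array([385.40380976, 288.4144795 ]), array([385.39093387, 285.12985176])]
stand [0.59298995 0.35080693 0.        ]
stand [0.59183423 0.28527734 0.        ]
stand [0.41470326 0.2832266  0.        ]
stand [0.4157351  0.34763419 0.        ]
```

The measurements agree across the two views:
- **Cassette head:** at (0.561, 0.316), top about 64 mm high.
- **Stand:** yaw about 0.5°.
- **Analyser:** yaw about -7.2°, origin about (0.598, -0.124).

I'll lift first, then travel to the stand.

>>> {"op": "step_arm", "data": {"steps": [[0,0,30,0,0,0],[0,0,30,0,0,0],[0,10,30,0,0,0.013],[10,28,0,0,0,0.013],[11,30,0,0,0,0.013],[11,30,0,0,0,0.013],[11,30,0,0,0,0.013],[11,30,0,0,0,0.013],[11,30,0,0,0,0.013],[11,30,0,0,0,0.013],[11,30,0,0,0,0.013],[11,30,0,0,0,0.013],[11,30,0,0,0,0.013],[11,30,0,0,0,0.013],[11,30,0,0,0,0.013],[11,30,0,0,0,0.013],[11,30,0,0,0,0.013],[11,30,0,0,0,0.013],[11,30,0,0,0,0.013],[11,30,0,0,0,0.013]], "gripper": 0.45, "force": 30}}

```text
clock: 1.77
position: [0.4211, -0.0596, 0.3166]
ee_rot: [2.992, 0.959, -0.0]
force: [0.4, -0.0, -0.3]
width: 0.454
gripper_force: 0.0
```

```bash
cat >> h.py <<'E'
def rot(zaxis,yaxis):
    z=np.array(zaxis,float);z/=np.linalg.norm(z);y=np.array(yaxis,float);y-=z*(y@z);y/=np.linalg.norm(y)
    return np.column_stack([np.cross(y,z),y,z])
def delta(P,Rt):
    o=observe();Rc=R.from_rotvec(o["ee_rot"])
    best=min((R.from_matrix(Rt)*R.from_euler("z",a)*Rc.inv() for a in(0,np.pi)),key=lambda r:r.magnitude())
    print("t",round(o["clock"],2),"pos",np.round(o["position"]*1e3,1),"d mm",np.round((np.array(P)-o["position"])*1e3,1),"drot",np.round(best.as_rotvec(),4),"q",np.round(o["joints"],2),"w",round(o["width"],3),"F",np.round(o["force"],1))
E
python3 -c "
from h import *
a=np.radians(.5);delta([.561,.3165,.15],rot([0,0,-1],[-np.sin(a),np.cos(a),0]))"
```

```text
t 1.77 pos [421.1 -59.6 316.6] d mm [ 139.9  376.1 -166.6] drot [ 1.000e-04 -2.000e-04 -6.114e-01] q [ 0.44  0.07 -0.44  1.85  0.03  1.24 -0.96] w 0.454 F [ 0.4 -0.  -0.3]
```

>>> {"op": "step_arm", "data": {"steps": [[11,29,0,0,0,-0.047],[11,29,0,0,0,-0.047],[11,29,0,0,0,-0.047],[11,29,0,0,0,-0.047],[11,29,0,0,0,-0.047],[11,29,0,0,0,-0.047],[11,29,0,0,0,-0.047],[11,29,0,0,0,-0.047],[11,29,0,0,0,-0.047],[11,29,0,0,0,-0.047],[11,29,0,0,0,-0.047],[11,29,0,0,0,-0.047],[8,28,0,0,0,-0.047],[0,0,-30,0,0,0],[0,0,-40,0,0,0],[0,0,-40,0,0,0],[0,0,-40,0,0,0],[0,0,-17,0,0,0],[0,0,0,0,0,0]]}}

```text
clock: 3.35
position: [0.5586, 0.3125, 0.1442]
ee_rot: [3.136, 0.014, -0.012]
force: [-0.4, -0.4, -0.3]
width: 0.449
gripper_force: 0.0
```

```bash
python3 -c "
from h import *
for n in('scene','top'):cv2.imwrite('pics/%s1.png'%n,cams.get_image(n)[:,:,::-1])
a=np.radians(.5);delta([.561,.3165,.15],rot([0,0,-1],[-np.sin(a),np.cos(a),0]))
s=cv2.imread('pics/scene1.png');t=cv2.imread('pics/top1.png')
p=proj('scene',[.56,.316,.1]).astype(int);q=proj('top',[.56,.316,.1]).astype(int)
u=lambda im,p:cv2.resize(im[p[1]-60:p[1]+40,p[0]-50:p[0]+50],(400,400),interpolation=cv2.INTER_CUBIC)
cv2.imwrite('pics/c3.png',np.hstack([u(s,p),u(t,q)]))"
```

```text
t 3.45 pos [561.1 315.  149.8] d mm [-0.1  1.5  0.2] drot [ 0.0003 -0.0009 -0.0001] q [-0.28  0.58 -0.49  1.58  0.3   1.05 -2.41] w 0.449 F [0.3 0.1 0.2]
```

View pics/c3.png

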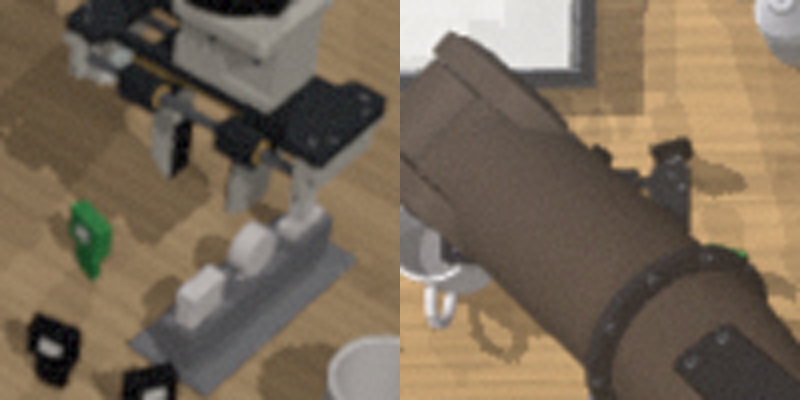

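The gripper hangs squarely over the rectangular cassette, which is at about crop(202,295), and its fingers straddle the cassette's thickness. I'll go down and grip.

>>> {"op": "step_arm", "data": {"steps": [[0,1,-25,0,0,0],[0,0,-25,0,0,0],[0,0,-20,0,0,0],[0,0,-15,0,0,0],[0,0,-12,0,0,0],[0,0,-9,0,0,0],[0,0,0,0,0,0],[0,0,0,0,0,0]]}}

```text
clock: 4.12
position: [0.5617, 0.3163, 0.0447]
ee_rot: [-3.141, -0.014, -0.001]
force: [0.3, 0.8, 0.1]
width: 0.448
gripper_force: 0.0
```

>>> {"op": "step_arm", "data": {"steps": [[0,0,0,0,0,0],[0,0,0,0,0,0],[0,0,0,0,0,0],[0,0,0,0,0,0],[0,0,0,0,0,0],[0,0,0,0,0,0],[0,0,0,0,0,0],[0,0,0,0,0,0]], "gripper": 0, "force": 15}}

```text
clock: 4.78
position: [0.5613, 0.3165, 0.0441]
ee_rot: [-3.141, -0.014, -0.001]
force: [-0.3, 2.1, 3.0]
width: 0.151
gripper_force: 15.0
```

>>> {"op": "step_arm", "data": {"steps": [[0,0,0,0,0,0],[0,0,0,0,0,0],[0,0,8,0,0,0],[0,0,12,0,0,0],[0,0,15,0,0,0],[0,0,20,0,0,0],[0,0,30,0,0,0],[0,0,35,0,0,0],[0,0,35,0,0,0],[0,0,35,0,0,0],[0,0,35,0,0,0],[0,0,30,0,0,0],[0,0,0,0,0,0]], "force": 30}}

```text
clock: 5.87
position: [0.5628, 0.3169, 0.306]
ee_rot: [-3.137, -0.012, -0.012]
force: [0.3, 0.0, -0.2]
width: 0.151
gripper_force: 30.0
```

```bash
cat >> h.py <<'E'
YAW=np.radians(-7.2);O=np.array([.5984,-.1243,0])
u=np.array([-np.sin(np.radians(25)),0,np.cos(np.radians(25))]);Rz=R.from_euler("z",YAW)
U=Rz.apply(u);AX=Rz.apply([np.cos(np.radians(25)),0,np.sin(np.radians(25))]);AY=Rz.apply([0,1,0])
HUB=O+[0,0,.095]
SLOT=HUB-.078*AX+.038*U
RT=rot(-U,AY)
E
python3 -c "
from h import *
print(SLOT,U,AX,AY)
delta(SLOT+U*(.036-.028+.09),RT)"
```

```text
[ 0.51233256 -0.11342715  0.09647547] [-0.41928579  0.05296811  0.90630779] [ 0.89916128 -0.11359049  0.42261826] [0.12533323 0.9921147  0.        ]
t 5.87 pos [562.8 316.9 306. ] d mm [ -91.5 -425.1 -120.7] drot [-0.0294 -0.4279 -0.1325] q [-0.27  0.47 -0.52  1.37  0.23  1.35 -2.35] w 0.151 F [ 0.3  0.  -0.2]
```

>>> {"op": "step_arm", "data": {"steps": [[-6,-15,0,-0.0018,-0.0267,-0.0083],[-6,-25,0,-0.0018,-0.0267,-0.0083],[-6,-28,0,-0.0018,-0.0267,-0.0083],[-6,-28,0,-0.0018,-0.0267,-0.0083],[-6,-28,0,-0.0018,-0.0267,-0.0083],[-6,-28,0,-0.0018,-0.0267,-0.0083],[-6,-28,0,-0.0018,-0.0267,-0.0083],[-6,-28,0,-0.0018,-0.0267,-0.0083],[-6,-28,0,-0.0018,-0.0267,-0.0083],[-6,-28,0,-0.0018,-0.0267,-0.0083],[-6,-28,0,-0.0018,-0.0267,-0.0083],[-6,-28,0,-0.0018,-0.0267,-0.0083],[-6,-28,-20,-0.0018,-0.0267,-0.0083],[-6,-28,-30,-0.0018,-0.0267,-0.0083],[-4,-28,-30,-0.0018,-0.0267,-0.0083],[-4,-21,-30,-0.0018,-0.0267,-0.0083],[0,0,0,0,0,0],[0,0,0,0,0,0]]}}

```text
clock: 7.37
position: [0.4664, -0.1103, 0.1867]
ee_rot: [3.036, -0.196, 0.651]
force: [0.7, -0.1, 1.0]
width: 0.148
gripper_force: 30.0
```

```bash
python3 -c "
from h import *
for n in('scene','top'):cv2.imwrite('pics/%s2.png'%n,cams.get_image(n)[:,:,::-1])
delta(SLOT+U*(.0081+.08),RT)
s=cv2.imread('pics/scene2.png');t=cv2.imread('pics/top2.png')
o=observe();p=o['position'];print(proj('scene',p),proj('top',p),proj('scene',SLOT))
p=proj('scene',p).astype(int);q=proj('top',SLOT).astype(int)
c=lambda im,p:cv2.resize(im[p[1]-40:p[1]+50,p[0]-45:p[0]+45],(400,400),interpolation=cv2.INTER_CUBIC)
cv2.imwrite('pics/c4.png',np.hstack([c(s,p),c(t,q)]))"
```

```text
t 7.47 pos [ 469.7 -108.8  189.5] d mm [  5.7   0.1 -13.2] drot [ 0.0026 -0.0085  0.0009] q [ 0.36  0.06 -0.26  2.3   0.08  0.36 -1.66] w 0.153 F [ 0.   0.3 -0.4]
[282.40740177 181.38620464] [313.03419771 232.40508191] [272.187748   211.26061827]
```

View pics/c4.png

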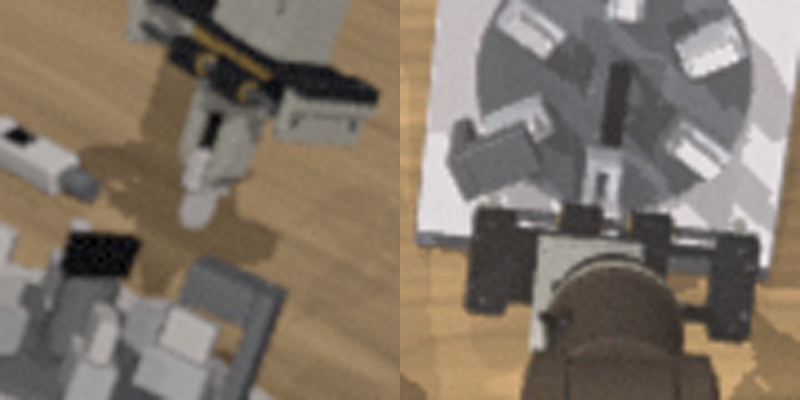

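The top view shows the slot mouth still clear at about crop(602,185), with the gripper just in front of it. The scene view shows the cassette held between the fingers. Before lowering, I'll check the predicted block corners against the image.

```bash
python3 -c "
from h import *
for x in(-23,-13.5,0,13.5,23):print(x,proj('top',SLOT+x*1e-3*AX),proj('top',SLOT+x*1e-3*AX-.028*U) if abs(x)>20 else proj('top',SLOT+x*1e-3*AX-.02*U))
for y in(-13,-4.5,4.5,13):print('y',y,proj('top',SLOT+y*1e-3*AY))
for v in (0.,):print('scene tip',proj('scene',observe()['position']+.0361*R.from_rotvec(observe()['ee_rot']).as_matrix()[:,2]))
g=np.mean([cv2.imread('pics/top%d.png'%i,0).astype(int) for i in(0,2)],0)
print('top2 rows213-236 cols 306-319');print(cv2.imread('pics/top2.png',0)[213:232,306:319])
s=cv2.imread('pics/scene2.png',0);print('scene rows170-194 cols 274-294');print(s[168:196,274:296])
M=R.from_rotvec(observe()['ee_rot']).as_matrix();P=observe()['position']
for z in(-.02,0,.008,.0361):
  print(z,[np.round(proj('scene',P+z*M[:,2]+x*M[:,0]),1).tolist() for x in(-.012,0,.012)])
print(M)
"
```

```text
-23 [311.45748692 229.03097906] [311.33767252 226.44096282]
-13.5 [311.78072714 226.38652246] [311.6905331  224.55712602]
0 [312.24200585 222.61276082] [312.14581507 220.82614833]
13.5 [312.7055741  218.82026824] [312.60332844 217.07688452]
23 [313.03317049 216.1401734 ] [312.88475861 213.75440174]
y -13 [316.07710724 223.02697402]
y -4.5 [313.56930513 222.75611684]
y 4.5 [310.91495617 222.46943175]
y 13 [308.40898753 222.1987726 ]
scene tip [278.70494892 192.00689884]
top2 rows213-236 cols 306-319
[[ 80  86 100 103 103 100  72  55  52  52  58  99 102]
 [ 83  88  98 110 109 102  84  66  64  57  66  96 100]
 [ 84  81 101 138 133 124 116 112 109  96 103 105 102]
 [ 83  82  90 143 145 143 143 142 143 144 135 120 116]
 [ 87  82  90 151 149 146 146 149 147 146 132 119 116]
 [ 86  84  95 164 177 167 163 159 162 157 137 109 109]
 [ 83  82  97 167 176 167 169 175 177 174 153 110  97]
 [ 88  80 108 169 174 150 162 184 200 201 173 112  96]
 [ 91  82 110 158 171 116  88 115 190 198 157 104  94]
 [ 86  85 131 162 160  99  79 122 190 199 141 102  92]
 [ 85  87 142 165 161 101  83 150 196 199 136 
[... 2720 characters left out ...]
90  88  90  98 109 114 113 108  94  89  89  89  91  92  93  89  91
   92  88  87  85]
 [ 89  87  89  88  91  88  93  91  88  93  93  88  92  91  88  89  92  92
   91  93  93  91]
 [ 95  91  89  87  89  88  88  88  89  89  91  95  91  89  91  91  93  88
   91  92  95  91]
 [ 99  96  94  94  89  91  89  92  88  90  92  94  93  95  91  89  93  86
   92  88  90  92]]
-0.02 [[287.3, 175.6], [284.5, 175.4], [281.6, 175.2]]
0 [[285.3, 181.5], [282.4, 181.4], [279.5, 181.2]]
0.008 [[284.4, 183.9], [281.6, 183.8], [278.7, 183.6]]
0.0361 [[281.6, 192.1], [278.7, 192.0], [275.8, 191.9]]
[[ 0.90259816 -0.12625829  0.41155243]
 [-0.11334607 -0.99199063 -0.0557428 ]
 [ 0.41529415  0.0036655  -0.9096798 ]]
```

```bash
sed -i 's/O=np.array(\[.5984,-.1243,0\])/O=np.array([.5954,-.1237,0])/' h.py; python3 -c "
from h import *
t=cv2.imread('pics/top0.png',0);print(t[203:221,182:194].tolist())
for x in(-.017,.017):print('head end px',proj('top',[.5613+x,.3165,.064]),proj('top',[.5613+x,.3165,.036]))
print('bar near end',proj('top',HUB+.092*U-.028*AX),'far',proj('top',HUB+.092*U+.028*AX),'block',proj('top',SLOT+.023*AX),'hole',proj('top',SLOT+.0135*AX),proj('top',SLOT-.0135*AX))
print(SLOT);delta(SLOT+U*(.0081+.045),RT)"
```

```text
[[149, 143, 143, 142, 130, 128, 130, 129, 139, 139, 135, 112], [153, 143, 147, 145, 134, 131, 133, 135, 140, 143, 141, 141], [150, 144, 142, 143, 129, 129, 129, 134, 137, 138, 140, 142], [142, 134, 132, 127, 109, 108, 112, 114, 122, 130, 131, 125], [134, 123, 120, 121, 129, 148, 152, 152, 123, 123, 121, 101], [132, 124, 121, 132, 216, 229, 225, 221, 139, 117, 124, 89], [135, 123, 120, 136, 221, 225, 225, 226, 138, 102, 115, 88], [137, 127, 121, 134, 218, 226, 225, 223, 137, 97, 95, 76], [139, 124, 120, 133, 218, 224, 225, 225, 136, 98, 91, 77], [136, 123, 121, 133, 218, 222, 223, 225, 140, 98, 94, 76], [135, 121, 121, 131, 218, 225, 223, 224, 137, 98, 91, 78], [134, 121, 121, 135, 218, 223, 224, 222, 138, 97, 88, 75], [135, 123, 123, 134, 216, 224, 225, 226, 142, 96, 90, 75], [138, 123, 125, 135, 206, 218, 216, 209, 134, 98, 90, 79], [136, 125, 123, 124, 133, 137, 131, 129, 108, 96, 87, 76], [131, 124, 122, 125, 121, 118, 108, 98, 91, 92, 91, 76], [132, 124, 124, 124, 124, 121, 115, 95, 93, 95, 94, 74], [130, 122, 123, 122, 119, 114, 108, 107, 115, 116, 104, 80]]
head end px [187.48975394 216.72402378] [189.16160723 217.8021568 ]
head end px [187.64518245 207.05632304] [189.30872279 208.29901341]
bar near end [314.14787639 213.99423767] far [316.19621228 197.3123207 ] block [312.87959809 217.02689933] hole [312.55216947 219.7062674 ] [311.62779804 227.27045437]
[ 0.50933256 -0.11282715  0.09647547]
t 7.47 pos [ 469.7 -108.8  189.5] d mm [ 17.3  -1.2 -44.9] drot [ 0.0026 -0.0085  0.0009] q [ 0.36  0.06 -0.26  2.3   0.08  0.36 -1.66] w 0.153 F [ 0.   0.3 -0.4]
```

>>> {"op": "step_arm", "data": {"steps": [[6,-1,-10,0.0026,-0.0085,0.0009],[5,0,-15,0,0,0],[4,0,-12,0,0,0],[1,0,-8,0,0,0],[0,0,0,0,0,0],[0,0,0,0,0,0],[0,0,0,0,0,0]]}}

```text
clock: 8.05
position: [0.4862, -0.1096, 0.145]
ee_rot: [3.034, -0.19, 0.675]
force: [-0.1, -1.0, -1.0]
width: 0.149
gripper_force: 30.0
```

```bash
cat >> h.py <<'E'
SLOT=SLOT-np.array([.001,0,0])
def inslot():
    o=observe();M=R.from_rotvec(o["ee_rot"]).as_matrix();sh=o["position"]+.0081*M[:,2]-SLOT
    print("shoulder rel slot x,y,z mm",np.round([sh@AX*1e3,sh@AY*1e3,sh@U*1e3],1),"F x,y,z",np.round([o["force"]@a for a in(AX,AY,U)],1))
E
python3 -c "
from h import *
inslot();delta(SLOT+U*(.0081+.045),RT);print(U*10)"
```

```text
shoulder rel slot x,y,z mm [ 0.2  0.5 45.4] F x,y,z [-0.4 -1.1 -0.9]
t 8.05 pos [ 486.2 -109.6  145. ] d mm [-0.1 -0.4 -0.4] drot [ 0.0002  0.0014 -0.0007] q [ 0.29  0.16 -0.2   2.34  0.21  0.21 -1.79] w 0.149 F [-0.1 -1.  -1. ]
[-4.19285791  0.52968113  9.06307787]
```

>>> {"op": "step_arm", "data": {"steps": [[2,0,-5,0,0,0],[3,0,-6,0,0,0],[0,0,0,0,0,0],[0,0,0,0,0,0]]}}

```text
clock: 8.38
position: [0.4901, -0.11, 0.1324]
ee_rot: [3.035, -0.191, 0.671]
force: [-0.1, -0.1, 0.5]
width: 0.15
gripper_force: 30.0
```

```bash
python3 -c "
from h import *
inslot();delta(SLOT+U*(.0081+.028),RT);print(observe()['joints'])"
```

```text
shoulder rel slot x,y,z mm [-1.5  0.5 32.2] F x,y,z [ 0.2 -0.1  0.5]
t 8.38 pos [ 490.1 -110.   132.4] d mm [ 3.1 -0.9 -3.2] drot [-0.0001 -0.0011  0.0002] q [ 0.26  0.19 -0.17  2.35  0.24  0.18 -1.83] w 0.15 F [-0.1 -0.1  0.5]
[ 0.25648911  0.18981211 -0.16684689  2.34664077  0.24263702  0.17744423
 -1.8266927 ]
```

>>> {"op": "step_arm", "data": {"steps": [[3,-1,-3,0,0,0],[1,0,-2,0,0,0],[1,0,-2,0,0,0],[0,0,0,0,0,0],[0,0,0,0,0,0]]}}

```text
clock: 8.8
position: [0.4951, -0.111, 0.1255]
ee_rot: [3.035, -0.191, 0.672]
force: [-0.6, 0.2, -0.7]
width: 0.155
gripper_force: 30.0
```

```bash
python3 -c "
from h import *
inslot();delta(SLOT+U*(.0081+.018),RT);print(observe()['joints'])"
```

```text
shoulder rel slot x,y,z mm [ 0.2  0.1 23.9] F x,y,z [-0.9  0.1 -0.3]
t 8.8 pos [ 495.1 -111.   125.5] d mm [ 2.3 -0.4 -5.4] drot [-0.0002 -0.0008  0.0003] q [ 0.24  0.21 -0.15  2.35  0.26  0.16 -1.84] w 0.155 F [-0.6  0.2 -0.7]
[ 0.23908077  0.20999837 -0.14727791  2.34548589  0.26209442  0.15798578
 -1.84499504]
```

>>> {"op": "step_arm", "data": {"steps": [[1,0,-2,0,0,0],[1,0,-2,0,0,0],[1,0,-2,0,0,0],[0,0,0,0,0,0],[0,0,0,0,0,0]]}}

```text
clock: 9.22
position: [0.4981, -0.111, 0.1195]
ee_rot: [3.035, -0.191, 0.672]
force: [0.2, 0.8, 0.2]
width: 0.15
gripper_force: 30.0
```

```bash
python3 -c "
from h import *
inslot();delta(SLOT+U*(.0081+.014),RT);print(observe()['joints'])"
```

```text
shoulder rel slot x,y,z mm [ 0.3  0.5 17.2] F x,y,z [0.1 0.8 0.2]
t 9.22 pos [ 498.1 -111.   119.5] d mm [ 1.  -0.7 -3. ] drot [-0.0002 -0.0008  0.0003] q [ 0.22  0.23 -0.13  2.35  0.28  0.14 -1.87] w 0.15 F [0.2 0.8 0.2]
[ 0.22167198  0.22557637 -0.12967269  2.3472281   0.2830384   0.14048543
 -1.86682437]
```

>>> {"op": "step_arm", "data": {"steps": [[1,-0.5,-2,0,0,0],[0.5,0,-1,0,0,0],[0,0,0,0,0,0],[0,0,0,0,0,0]]}}

```text
clock: 9.55
position: [0.4996, -0.1116, 0.1166]
ee_rot: [3.035, -0.192, 0.672]
force: [0.2, -0.2, -0.2]
width: 0.151
gripper_force: 30.0
```

```bash
python3 -c "
from h import *
inslot();print(observe()['joints'])
M=R.from_rotvec(observe()['ee_rot']).as_matrix()
# re-tilt 8 deg upright about the pad axis (grasp point 14 mm above TCP stays)
g=-.012*M[:,2];r=R.from_rotvec(AY*np.radians(8));print('rot',r.as_rotvec(),'shift mm',(g-r.apply(g))*1e3, 'z after',r.apply(M[:,2]))
for n in('scene','top'):cv2.imwrite('pics/%s3.png'%n,cams.get_image(n)[:,:,::-1])
"
```

```text
shoulder rel slot x,y,z mm [ 0.6  0.1 13.9] F x,y,z [ 0.2 -0.2 -0.3]
[ 0.21880237  0.23365814 -0.12562185  2.34737303  0.29782111  0.13219338
 -1.88068067]
rot [0.01749982 0.13852534 0.        ] shift mm [-1.55097949  0.19593428 -0.59905638] z after [ 0.28950286 -0.03667477 -0.95647428]
```

The blade is about 14 mm into the slot with no contact force. Joint 6 is close to its limit, so I'll release here. I'll then push the cassette home from above with the fingers shut and the tool more upright.

>>> {"op": "step_arm", "data": {"steps": [[0,0,0,0,0,0],[0,0,0,0,0,0],[0,0,0,0,0,0],[0,0,0,0,0,0]], "gripper": 0.28}}

```text
clock: 9.98
position: [0.4998, -0.1116, 0.1168]
ee_rot: [3.035, -0.192, 0.673]
force: [0.8, -0.0, 0.2]
width: 0.279
gripper_force: 0.0
```

>>> {"op": "step_arm", "data": {"steps": [[-2,0,4,0,0,0],[-4,0.5,9,0,0,0],[-6,1,14,0,0,0],[-8,1,18,0,0,0],[-10,1,20,0,0.035,0],[-10,1,20,0,0.035,0],[-10,1,10,0.0175,0.07,0],[0,0,0,0,0,0],[0,0,0,0,0,0]]}}

```text
clock: 10.73
position: [0.4507, -0.1065, 0.2127]
ee_rot: [3.082, -0.194, 0.463]
force: [-0.4, 0.8, -0.8]
width: 0.281
gripper_force: 0.0
```

```bash
python3 -c "
from h import *
for n in('scene','top'):cv2.imwrite('pics/%s4.png'%n,cams.get_image(n)[:,:,::-1])
inslot();delta(SLOT+U*.06,RT)
s=cv2.imread('pics/scene4.png');t=cv2.imread('pics/top4.png')
p=proj('scene',HUB).astype(int);q=proj('top',SLOT).astype(int)
c=lambda im,p:cv2.resize(im[p[1]-50:p[1]+40,p[0]-45:p[0]+45],(400,400),interpolation=cv2.INTER_CUBIC)
cv2.imwrite('pics/c5.png',np.hstack([c(s,p),c(t,q)]));print(p,q)"
```

```text
shoulder rel slot x,y,z mm [ -6.6  -0.7 120.9] F x,y,z [ 0.1 -0.5 -0.7]
t 10.83 pos [ 449.3 -106.1  211. ] d mm [ 33.8  -3.6 -60.1] drot [-1.73e-02 -1.40e-01 -1.00e-04] q [ 0.43  0.05 -0.32  2.19  0.04  0.61 -1.61] w 0.277 F [ 0.3 -0.6 -0.6]
[250 221] [312 223]
```

View pics/c5.png

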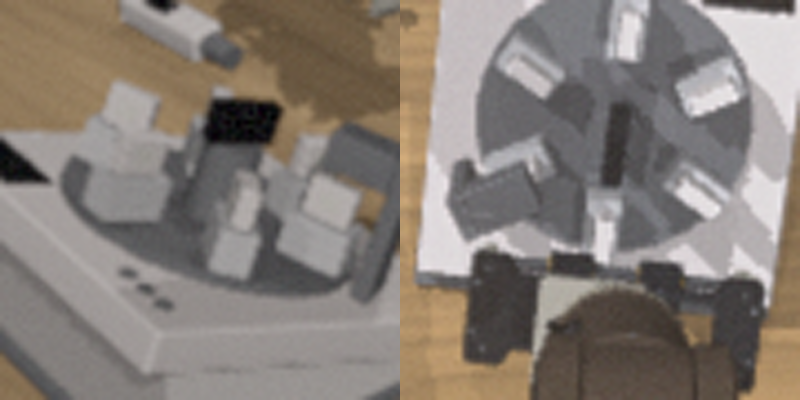

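The cassette is standing in the front slot, at about crop(605,235). I'll shut the fingers and press it home.

>>> {"op": "step_arm", "data": {"steps": [[6,-1,0,0,0,0],[6,-1,-10,0,0,0],[6,-1,-15,0,0,0],[8,-1,-17,0,0,0],[8,0,-17,0,0,0],[4,0,-10,0,0,0],[0,0,0,0,0,0],[0,0,0,0,0,0]], "gripper": 0, "force": 20}}

```text
clock: 11.5
position: [0.4871, -0.1096, 0.1416]
ee_rot: [3.085, -0.192, 0.454]
force: [0.4, 0.0, 1.0]
width: 0.002
gripper_force: 0.0
```

```bash
python3 -c "
from h import *
inslot();delta(SLOT+U*.03,RT)
t=cv2.imread('pics/top4.png',0)
for h in(.028,.042):print(h,[np.round(proj('top',SLOT+U*h+x*AX),1) for x in(-.017,.017)])
print(t[212:242,306:319])"
```

```text
shoulder rel slot x,y,z mm [-1.5  0.6 41.9] F x,y,z [0.8 0.1 0.7]
t 11.5 pos [ 487.1 -109.6  141.6] d mm [  8.6  -1.7 -17.9] drot [-0.0183 -0.1427 -0.0012] q [ 0.37  0.22 -0.29  2.21  0.17  0.44 -1.75] w 0.002 F [0.4 0.  1. ]
0.028 [array([311.6, 231.2]), array([312.8, 221.5])]
0.042 [array([311.7, 232.6]), array([312.9, 222.8])]
[[ 88  98 106 120 118 118  75  54  56  54  56  96  89]
 [ 87  88  99 119 118 112  75  51  52  52  63 110 105]
 [ 99  87 104 108 109 108  82  64  63  60  79 113 104]
 [ 97  84  98 130 134 126 115 109 110 102 119 118 116]
 [ 91  81  94 144 148 142 143 142 143 140 135 121 119]
 [ 86  81  92 151 152 149 149 153 153 148 136 108 113]
 [ 87  84  95 161 173 166 165 179 184 180 164 111 114]
 [ 87  81  93 170 177 171 167 171 192 197 174 114 102]
 [ 87  82 100 163 178 174 171 160 168 192 174 113  94]
 [ 87  86 104 135 166 187 165 154 165 171 148 107  93]
 [ 87  81 107 129 138 199 180 159 170 152 123  99  95]
 [ 87  86 115 131 135 211 221 215 218 163 117  98  98]
 [ 87  86 118 131 136 212 223 217 220 156 113  97  93]
 [ 89  87 116 131 128 211 223 216 221 169 109  92  95
[... 182 characters left out ...]
60 196 220 222 219 175 148 129 125 129]
 [ 78  68  75  82 136 214 223 219 160 158 166 163 165]
 [ 57  58  53  51 101 198 215 218 165 163 167 172 169]
 [ 56  59  61  61  65 103 138 170 140 153 160 162 159]
 [ 63  57  57  58  58  71  86 108 104 109 106 121 113]
 [ 65  60  59  62  74  79  88  89  95  93  91  90  89]
 [112 100  93  94 103 111  92  97 103  93  82  84  88]
 [167 166 170 161 155 149 130 138 140 121 129 123  93]
 [174 173 174 175 167 146 141 125 132 108 121 123 124]
 [173 173 169 151 141 135 109 105  94  80  91  89  86]
 [173 152 139 113  88  84  81  79  73  70  68  71  68]
 [159 115  87  83  73  71  68  68  68  69  69  69  64]
 [115  86  67  70  65  68  69  72  68  66  65  65  66]]
```

>>> {"op": "step_arm", "data": {"steps": [[2,-1,-4,0,0,0],[2,0,-4,0,0,0],[2,0,-3,0,0,0],[1,0,-2,0,0,0],[1,0,-2,0,0,0],[1,0,-2,0,0,0],[0,0,0,0,0,0],[0,0,0,0,0,0]]}}

```text
clock: 12.17
position: [0.4966, -0.111, 0.1257]
ee_rot: [3.083, -0.193, 0.458]
force: [0.1, 0.5, -0.4]
width: 0.001
gripper_force: 0.0
```

```bash
python3 -c "
from h import *
inslot();delta(SLOT+U*.028,RT)"
```

```text
shoulder rel slot x,y,z mm [ 0.5  0.3 23.4] F x,y,z [-0.1  0.5 -0.3]
t 12.17 pos [ 496.6 -111.   125.7] d mm [-0.1 -0.3 -3.8] drot [-0.0176 -0.1405 -0.0003] q [ 0.34  0.25 -0.27  2.21  0.2   0.4  -1.78] w 0.001 F [ 0.1  0.5 -0.4]
```

>>> {"op": "step_arm", "data": {"steps": [[0.5,0,-1,0,0,0],[0.5,0,-1,0,0,0],[0,0,-1,0,0,0],[0,0,0,0,0,0],[0,0,0,0,0,0]]}}

```text
clock: 12.58
position: [0.4977, -0.1113, 0.1243]
ee_rot: [3.082, -0.194, 0.46]
force: [-13.7, 2.0, 25.8]
width: 0.002
gripper_force: 14.8
```

>>> {"op": "step_arm", "data": {"steps": [[0.5,0,-1,0,0,0],[0,0,0,0,0,0],[0,0,0,0,0,0]]}}

```text
clock: 12.83
position: [0.498, -0.1114, 0.124]
ee_rot: [3.081, -0.194, 0.461]
force: [-22.0, 2.8, 41.1]
width: 0.007
gripper_force: 23.2
```

>>> {"op": "step_arm", "data": {"steps": [[0.5,0,-1,0,0,0],[0,0,0,0,0,0],[0,0,0,0,0,0]]}}

```text
clock: 13.08
position: [0.4983, -0.1115, 0.1237]
ee_rot: [3.081, -0.194, 0.461]
force: [-28.9, 3.6, 56.3]
width: 0.008
gripper_force: 31.9
```

>>> {"op": "step_arm", "data": {"steps": [[-3,0,6,0,0,0],[-6,1,14,0,0,0],[-10,1,20,0,0,0],[-12,1,25,0,0,0],[-12,1,30,0,0,0],[0,0,0,0,0,0],[0,0,0,0,0,0]]}}

```text
clock: 13.67
position: [0.4564, -0.1076, 0.2176]
ee_rot: [3.081, -0.195, 0.464]
force: [-0.4, 0.1, -0.2]
width: 0.005
gripper_force: 0.0
```

```bash
python3 -c "
from h import *
for n in('scene','top'):cv2.imwrite('pics/%s5.png'%n,cams.get_image(n)[:,:,::-1])
delta(HUB+U*.13,RT);delta(HUB+U*.07,RT)
s=cv2.imread('pics/scene5.png');t=cv2.imread('pics/top5.png')
print(t[214:236,306:319].mean(2).astype(int))
c=lambda im,p:cv2.resize(im[p[1]-50:p[1]+40,p[0]-45:p[0]+45],(400,400),interpolation=cv2.INTER_CUBIC)
cv2.imwrite('pics/c6.png',np.hstack([c(s,(250,221)),c(t,(312,223))]))"
```

```text
t 13.77 pos [ 455.6 -107.3  215.4] d mm [85.3 -9.6 -2.5] drot [-1.740e-02 -1.404e-01  1.000e-04] q [ 0.45  0.05 -0.34  2.17  0.04  0.63 -1.62] w 0.01 F [-0.1 -0.9 -0.9]
t 13.77 pos [ 455.6 -107.3  215.4] d mm [110.5 -12.7 -56.9] drot [-1.740e-02 -1.404e-01  1.000e-04] q [ 0.45  0.05 -0.34  2.17  0.04  0.63 -1.62] w 0.01 F [-0.1 -0.9 -0.9]
[[ 95  88 101 110 112 105  84  66  67  63  78 117 121]
 [ 98  91 100 131 137 125 120 112 110 100 116 121 120]
 [100  87  92 145 149 146 145 145 148 143 140 123 119]
 [ 98  86  95 153 153 150 150 152 153 151 143 111 113]
 [ 96  85  94 161 173 169 165 180 187 177 166 112 100]
 [ 89  82  94 162 179 173 169 170 192 199 195 119  94]
 [ 86  87  95 160 179 176 173 161 168 190 179 118  98]
 [ 86  84 107 139 170 181 177 158 156 154 161 111  96]
 [ 85  86 111 132 143 182 194 170 159 139 127 102  98]
 [ 84  85 110 131 135 201 221 216 210 161 116  98  98]
 [ 87  86 128 134 145 217 224 221 215 160 119 100  97]
 [ 87  90 138 133 132 215 222 221 222 158 113 100  93]
 [ 86  88 124 129 133 213 226 225 227 170 111  95  95]
 [ 86  85 115 127 138 204 216 214 219 165 106  98  95]
 [ 68  56  61  66  70  99 104 128 130 118 104  93  92]
 [ 76  58  55  56  55  58  55  62  62  99 133  81  59]
 [ 72  59  56  59  57  62  58  57  56  89 148  94  58]
 [ 69  60  56  58  59  55  57  56  56  68  81  63  55]
 [ 88  78  70  68  65  61  61  64  57  73  80  64  56]
 [148 135 127 116 110  97  97  92  72  85  81  72  69]
 [172 173 172 172 166 165 163 152 122 124 119 109 107]
 [170 170 173 171 168 151 142 139 127 114 116 114 113]]
```

View pics/c6.png

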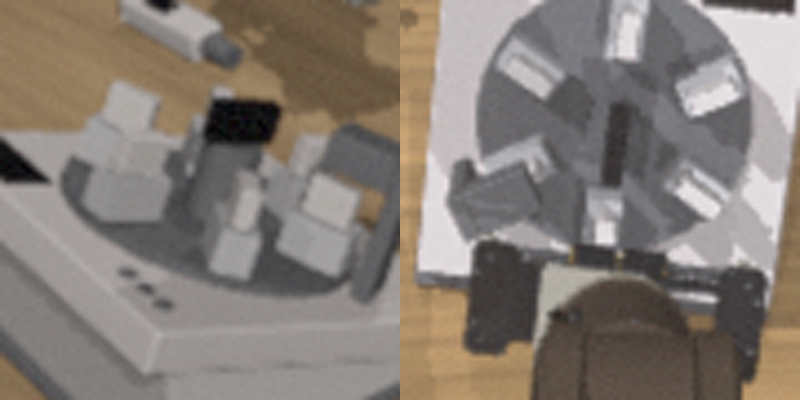

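The head's position is the same before and after the firm press (inner edge at about row 222.5 in the top picture), so the cassette is home. Next I'll flip the wrist half round above the bar so that joint 7 has room for the turn.

>>> {"op": "step_arm", "data": {"steps": [[5,0,5,-0.006,-0.047,0],[8,-1,5,-0.006,-0.047,0],[8,-1,0,-0.006,-0.047,0],[8,-1,0,-0.047,0.006,0.1],[8,-1,0,-0.047,0.006,0.1],[8,-1,0,-0.047,0.006,0.1],[8,-1,0,-0.047,0.006,0.1],[8,-1,0,-0.047,0.006,0.1],[8,-1,0,-0.047,0.006,0.1],[8,-1,0,-0.047,0.006,0.1],[8,-1,0,-0.047,0.006,0.1],[0,-1,0,-0.047,0.006,0.1],[0,0,0,-0.047,0.006,0.1],[0,0,0,-0.047,0.006,0.1],[0,0,0,-0.047,0.006,0.1],[0,0,0,-0.047,0.006,0.1],[0,0,0,-0.047,0.006,0.1],[0,0,0,-0.047,0.006,0.1],[0,0,0,-0.047,0.006,0.1],[0,0,0,-0.047,0.006,0.1]], "gripper": 0.4}}

```text
clock: 15.43
position: [0.5403, -0.1177, 0.224]
ee_rot: [1.751, 2.118, 0.325]
force: [0.0, -0.5, 0.0]
width: 0.4
gripper_force: 0.0
```

>>> {"op": "step_arm", "data": {"steps": [[0,0,0,-0.047,0.006,0.1],[0,0,0,-0.047,0.006,0.1],[0,0,0,-0.047,0.006,0.1],[0,0,0,-0.047,0.006,0.1],[0,0,0,-0.047,0.006,0.1],[0,0,0,-0.047,0.006,0.1],[0,0,0,-0.047,0.006,0.1],[0,0,0,-0.047,0.006,0.1],[0,0,0,-0.047,0.006,0.1],[0,0,0,-0.047,0.006,0.1],[0,0,0,-0.047,0.006,0.1],[0,0,0,0,0,0],[0,0,0,0,0,0]]}}

```text
clock: 16.52
position: [0.5404, -0.1179, 0.2245]
ee_rot: [0.232, 2.686, -0.024]
force: [0.4, -0.1, 0.0]
width: 0.394
gripper_force: 0.0
```

```bash
python3 -c "
from h import *
delta(HUB+U*.13,RT);delta(HUB+U*.072,RT)"
```

```text
t 16.52 pos [ 540.4 -117.9  224.5] d mm [  0.5   1.1 -11.7] drot [-0.0189  0.0123  0.0422] q [ 0.86  0.19 -0.83  2.1   0.36  0.49  1.19] w 0.394 F [ 0.4 -0.1  0. ]
t 16.52 pos [ 540.4 -117.9  224.5] d mm [ 24.8  -1.9 -64.3] drot [-0.0189  0.0123  0.0422] q [ 0.86  0.19 -0.83  2.1   0.36  0.49  1.19] w 0.394 F [ 0.4 -0.1  0. ]
```

>>> {"op": "step_arm", "data": {"steps": [[1,1,-9,-0.019,0.012,0.042],[3,0,-8,0,0,0],[6,-1,-13,0,0,0],[6,-1,-13,0,0,0],[5,-1,-12,0,0,0],[4,0,-9,0,0,0],[0,0,0,0,0,0],[0,0,0,0,0,0]]}}

```text
clock: 17.18
position: [0.5654, -0.1194, 0.1609]
ee_rot: [0.167, 2.7, -0.039]
force: [-0.4, -0.7, -0.2]
width: 0.401
gripper_force: 0.0
```

```bash
python3 -c "
from h import *
delta(HUB+U*.072,RT)"
```

```text
t 17.18 pos [ 565.4 -119.4  160.9] d mm [-0.1 -0.4 -0.7] drot [ 0.0014  0.0002 -0.0016] q [ 0.67  0.31 -0.67  2.13  0.61  0.38  0.98] w 0.401 F [-0.4 -0.7 -0.2]
```

>>> {"op": "step_arm", "data": {"steps": [[0,0,0,0,0,0],[0,0,0,0,0,0],[0,0,0,0,0,0],[0,0,0,0,0,0],[0,0,0,0,0,0],[0,0,0,0,0,0]], "gripper": 0, "force": 8}}

```text
clock: 17.68
position: [0.5659, -0.1194, 0.1623]
ee_rot: [0.164, 2.698, -0.04]
force: [-4.2, 4.5, 5.2]
width: 0.149
gripper_force: 8.0
```

>>> {"op": "step_arm", "data": {"steps": [[0,0,0,0,0,0],[0,0,0,0.0315,-0.004,-0.068],[0,0,0,0.0315,-0.004,-0.068],[0,0,0,0.0315,-0.004,-0.068],[0,0,0,0.0315,-0.004,-0.068],[0,0,0,0.0315,-0.004,-0.068],[0,0,0,0.0315,-0.004,-0.068],[0,0,0,0,0,0],[0,0,0,0,0,0]], "force": 20}}

```text
clock: 18.43
position: [0.5652, -0.1215, 0.1621]
ee_rot: [0.767, 2.597, 0.091]
force: [-5.5, -2.5, 7.4]
width: 0.15
gripper_force: 20.0
```

```bash
python3 -c "
from h import *
o=observe();M=R.from_rotvec(o['ee_rot']).as_matrix();y=M[:,1];print('turn deg',np.degrees(np.arctan2(y@AX,y@AY)),M[:,2]@-U);e=o['position']-HUB
print(np.round([e@AX*1e3,e@AY*1e3,e@U*1e3],1),'F',np.round([o['force']@a for a in(AX,AY,U)],1),o['ft_torque'],o['joints'],o['width'])"
```

```text
turn deg 25.673109279605416 0.9999897802747928
[ 0.9 -1.6 73.6] F [-1.5 -3.2  8.9] [-0.20362164  0.7210487  -0.14670863] [ 0.57666284  0.29005428 -0.55291753  2.13261299  0.51789185  0.36151611
  0.62227029] 0.1504310290940493
```

>>> {"op": "step_arm", "data": {"steps": [[0,0,0,0.0315,-0.004,-0.068],[0,0,0,0.0315,-0.004,-0.068],[0,0,0,0.0315,-0.004,-0.068],[0,0,0,0.0315,-0.004,-0.068],[0,0,0,0.0315,-0.004,-0.068],[0,0,0,0.0315,-0.004,-0.068],[0,0,0,0.0315,-0.004,-0.068],[0,0,0,0.0315,-0.004,-0.068],[0,0,0,0,0,0],[0,0,0,0,0,0]]}}

```text
clock: 19.27
position: [0.5631, -0.1233, 0.1611]
ee_rot: [1.521, 2.278, 0.26]
force: [-12.3, -7.0, 9.8]
width: 0.153
gripper_force: 20.0
```

```bash
python3 -c "
from h import *
o=observe();M=R.from_rotvec(o['ee_rot']).as_matrix();y=M[:,1];print('turn deg',np.degrees(np.arctan2(y@AX,y@AY)),M[:,2]@-U);e=o['position']-HUB
print(np.round([e@AX*1e3,e@AY*1e3,e@U*1e3],1),'F',np.round([o['force']@a for a in(AX,AY,U)],1),o['ft_torque'],o['joints'],o['width'])"
```

```text
turn deg 60.17407878575314 0.999968670725851
[-1.1 -3.7 73.5] F [-6.1 -8.5 13.7] [-1.27781525  1.75346555 -0.68937787] [ 0.45135486  0.26761913 -0.39794067  2.14242031  0.38454785  0.33944371
  0.14525693] 0.15263242588169135
```

>>> {"op": "step_arm", "data": {"steps": [[0,0,0,0,0,0],[0,0,0,0,0,0],[0,0,0,0,0,0],[0,0,0,0,0,0]], "gripper": 0.35}}

```text
clock: 19.6
position: [0.5659, -0.1199, 0.1619]
ee_rot: [1.514, 2.28, 0.268]
force: [-0.1, 0.3, -0.6]
width: 0.343
gripper_force: 0.0
```

>>> {"op": "step_arm", "data": {"steps": [[-2,0,4,0,0,0],[-4,0.5,9,0,0,0],[-6,1,14,0,0,0],[-8,1,18,0,0,0],[-10,1,22,0,0,0],[-15,0,25,0,0,0],[-20,0,25,0,0,0],[-25,0,20,0,0,0],[-25,0,10,0,0,0],[0,0,0,0,0,0],[0,0,0,0,0,0]]}}

```text
clock: 20.52
position: [0.4502, -0.1168, 0.31]
ee_rot: [1.514, 2.277, 0.266]
force: [0.0, -0.7, 0.1]
width: 0.348
gripper_force: 0.0
```

```bash
python3 -c "
from h import *
for n in('scene','top'):cv2.imwrite('pics/%s6.png'%n,cams.get_image(n)[:,:,::-1])
s=cv2.imread('pics/scene6.png');t=cv2.imread('pics/top6.png')
c=lambda im,p:cv2.resize(im[p[1]-50:p[1]+50,p[0]-50:p[0]+50],(400,400),interpolation=cv2.INTER_CUBIC)
cv2.imwrite('pics/c7.png',np.hstack([c(s,(250,221)),c(t,(316,200))]))
b=[]
for e in(-.028,.028):
  for a in(60,57,63):
    w=np.radians(a);d=AX*np.cos(w)-AY*np.sin(w);print(a,e,np.round(proj('top',HUB+.092*U+e*d),1))
k=cv2.inRange(t[185:222,300:335],(0,0,0),(62,62,62));cs,_=cv2.findContours(k,0,1);q=max(cs,key=cv2.contourArea);print('bar',cv2.boxPoints(cv2.minAreaRect(q))+[300,185])
print(observe()['clock'])"
```

```text
60 -0.028 [307.2 209.1]
57 -0.028 [307.4 209.5]
63 -0.028 [307.  208.6]
60 0.028 [323.2 202.3]
57 0.028 [323.  201.9]
63 0.028 [323.4 202.7]
bar [[306.72780991 205.94674683]
 [321.63905525 199.73372555]
 [323.59171867 204.42011642]
 [308.68047333 210.63313675]]
20.6167
```

View pics/c7.png

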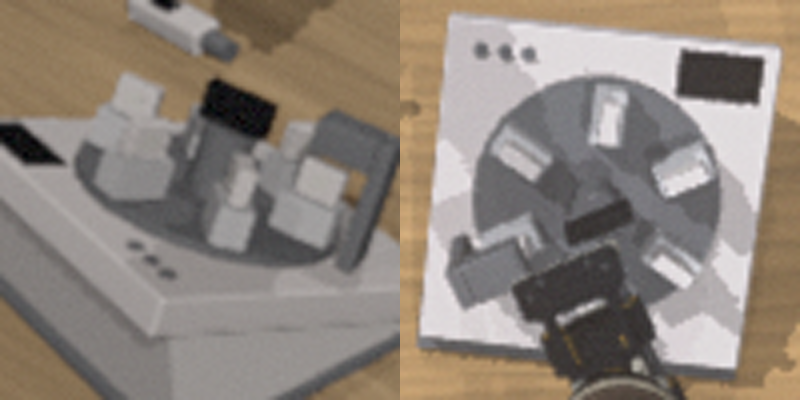

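The bar is turned by about 60.3°, so it has clicked in, and the gripper is clear of everything. I'll check that nothing else moved, then hand in.

```bash
python3 -c "
from h import *
a=cv2.imread('pics/scene0.png',0).astype(int);b=cv2.imread('pics/scene6.png',0).astype(int)
for n,(x0,y0,x1,y1) in dict(round_stepped=(378,265,412,300),sanit=(262,278,290,332),pot=(338,222,360,248),mug=(400,308,440,358),stapler=(440,272,480,318),therm=(228,165,262,188),looks=(325,272,372,335)).items():
  print(n,(abs(a-b)[y0:y1,x0:x1]>40).sum())
o=observe();print(o['clock'],o['force']);print(job.sign_off())"
```

```text
round_stepped 3
sanit 0
pot 0
mug 0
stapler 0
therm 0
looks 36
20.6167 [-0.49204589 -0.50787553  0.11584543]
the job is handed in; nothing more can be done
None
```

The cassette with the plain rectangular head is pressed home in the slot, and the carousel is turned one place clockwise (about 60°) and clicked in with it under the reader. The other two cassettes and the desk items look unmoved in the pictures, and I handed the job in at 20.6 s; no verdict came back.

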